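# Seal the digestion vessels for the oven

## Robot

A 6-joint arm with a two-finger parallel gripper is mounted at the origin on the work surface. World frame = base frame: x ahead of the robot, y to its left, z up, the work surface at z = 0. Lengths are in m, angles in rad, forces in N, time in s.
With the tool pointing down it reaches from about 0.35 to 0.975 m from the base axis. Payload 4.9 kg.
Tool frame: the origin (TCP) lies midway between the tips of the shut fingers; the grasp point (between the pads) lies 19 mm behind it (ctrl.hold_point_z is the distance from the TCP to the grasp point, in m); z points along the fingers, y is the line along which they close (so a half turn about z gives the same grasp; the last joint's range is limited). The gripper opens to 85 mm and grips with 20 to 120 N. Pads are 22 mm wide; open, the fingers measure 114 mm over their backs; the gripper's body (76 mm by 85 mm) begins 54 mm behind the grasp point. The pads swing forward as they close: fully open they stand 13 mm farther back than shut.
Start: joints at [-0.119, 0.053, 1.613, -0, 1.476, -0.119], TCP at [0.625, 0, 0.231] pointing down, gripper open.
Joint ranges: [-3.01, 3.01], [-1.01, 2.22], [0.06, 2.58], [-1.02, 4.17], [0.09, 2.62], [-3.14, 3.14]. Speed limits (rad/s): [2.57, 2.57, 3.14, 3.14, 3.14, 3.14].

## Interface

Orientations are given as a rotation vector (axis times angle).
In Python, from station import status, viewer, finish_job, ctrl gives the robot as it stands.
- The arm moves only by the shell command python3 -m jog 'ROWS' [FORCE]. ROWS is JSON, a list of rows, each a list of 7 numbers: the turn, a rotation vector about the tool's x, y, z each as a share of 5 degrees, from -1 to 1, then the shift along the tool's x, y, z each as a share of 30 mm, from -1 to 1, then the opening, from -1 (shut) to 1 (fully open). A call has 1 to 5 rows; each row shifts and turns the commanded pose from where the row before left it, along the tool's axes as they then stand; what a row does not reach is not made up. A row lasts 1/8 s, in which the tool goes at most 62.5 mm and 10.7 degrees, less where a joint would pass 70% of its speed; a pose out of reach is approached as far as the arm can. A call with a number of a shift or a turn outside -1 to 1 is refused whole. A call with a gripper value outside its range is refused whole. The fingers move at their own pace and stop on an object; FORCE is the grip in N (left out, the last holds). Time passes only in rows, so rows that do not move let the fingers close. It gives the time, the measured TCP pose, the force, the opening and the grip force at its end, in the units of the state.
- status.get_obs(): the state, without advancing time (a new reading comes with each control period).
- viewer.get_image(name): name is "scene" or "side" or "wrist"; returns a dict with "img" (480x640x3 uint8, red, green, blue), "fovy" (degrees; the focal length in pixels is half the picture's height over the tangent of half this angle, whatever the lens; pixels are square), "cx", "cy" (the principal point, pixels), "rvec" (rotation vector, rad) and "tvec" (3), from world to camera coordinates, as OpenCV has them. Camera axes: x right, y down, z forward; pixel columns grow to the right and rows downward; lengths in m; the calibration is good to about 2 mm. The wrist camera is an equidistant fisheye: a pixel r from the principal point sees the ray r / f radians off the axis. A picture is of the moment at which its call begins. There is no depth.
- finish_job(): hands the job in; it is judged then, once.
The state is a dict: "t": time; "q": joint angles; "dq": joint speeds; "effort": joint torques, N m; "tool_pos": TCP position; "tool_rot": TCP orientation; "contact_force": force on the tool from outside, world axes, zero at the start; "wrist_torque": the same for the moment, N m; "opening": finger opening in m; "grip_force": force on a finger pad.
Only numpy, scipy, OpenCV 4.12 (cv2) and the standard library are available. Lean on these libraries where they do the work, as an engineer would, in place of code of your own. Each camera call takes 0.05 s, during which the arm holds its last target. There are 200 camera calls.

## Task

Seal the digestion vessels in the rack: run every loose cap down clockwise with the fingers until it is finger-tight, and only then pull it up with the open-ended spanner until it is hard against its stop and the red marks meet; do not start a loose cap with the spanner, nor do the final tightening with the fingers. Vessels that are already sealed must stay sealed, and the reagent jar must not be tipped over. When all are tight, put the spanner away: slide it tail first, flat, fully home into the empty pocket of the blue tool holder and let go.

Things in the scene. Friction and masses are not known exactly. Their poses are not given: they have to be found in the camera images.
- spanner: open-ended steel spanner, 216 mm long, 14 mm thick, about 0.45 kg, lying flat. Origin: underside at its balance point, the place to hold it; x along it to the jaw, z up. Handle 24 mm wide from x = -120 mm (tail) to +38 mm, then head 70 mm wide to +96 mm. Jaw opens to +x, its parallel faces 43.5 mm apart, throat at x = 54 mm
- jaw (a point): centre of the spanner's jaw (80 mm from the origin along x, mid-thickness); it belongs on the axis of the hexagon. Axes as spanner
- tail (a point): middle of the spanner's tail end (120 mm behind the origin, mid-thickness). Axes as spanner
- holder: blue steel tool holder fixed to the bench, 174 mm wide, 115 mm deep, 102 mm tall; origin at the foot of its front face, x pointing into it, z up. Two flat pockets side by side in the front: the one at y = -42.5 mm holds a small dark spanner that sticks out 52 mm and stays there; the one at y = +42.5 mm, under a white stripe, is empty
- slot (a point): middle of the mouth of the empty pocket, 78 mm above the bench; x points straight into it, y across, z up. The pocket is 32 mm wide, 20 mm high, 95 mm deep to its back stop. With the spanner in to the stop its balance point is still 25 mm in front of the mouth, and it stays put when released
- v1: steel digestion vessel (None if absent), 2.6 kg, its 62 mm square foot in one of four 64 mm wide, 45 mm deep wells, 105 mm apart, of a rack. Flange 76 mm across, top 82 mm above the bench, red mark at +x. Captive screw cap 66 mm across, shoulder at 110 mm; on it a hexagon 40 mm across flats, top at 132 mm. Origin: centre of underside, 8 mm up; y along the row, x away from robot, z up
- v1_hex (a point): top centre of the hexagon of this vessel's cap, on the turning axis; it turns with the cap. Its x axis is square to one pair of flats (the others face x +- 60 degrees), z up
- v1_cap (a joint): turn of this cap on its thread, rad, growing clockwise seen from above: at 3.6 it is finger-tight (firm stop of the easy part), below that it is loose. Moves with about 0.25 N m
- v1_seat (a joint): further clockwise turn of the same cap past finger-tight (once cap is at 3.6), rad: 0 finger-tight, 0.6 hard against its stop, sealed: the red stripe on the cap then meets the red mark on the flange. Takes about 1 N m, or 13 N at the spanner's balance point
- v2: steel digestion vessel (None if absent), 2.6 kg, its 62 mm square foot in one of four 64 mm wide, 45 mm deep wells, 105 mm apart, of a rack. Flange 76 mm across, top 82 mm above the bench, red mark at +x. Captive screw cap 66 mm across, shoulder at 110 mm; on it a hexagon 40 mm across flats, top at 132 mm. Origin: centre of underside, 8 mm up; y along the row, x away from robot, z up
- v2_hex (a point): top centre of the hexagon of this vessel's cap, on the turning axis; it turns with the cap. Its x axis is square to one pair of flats (the others face x +- 60 degrees), z up
- v2_cap (a joint): turn of this cap on its thread, rad, growing clockwise seen from above: at 3.6 it is finger-tight (firm stop of the easy part), below that it is loose. Moves with about 0.25 N m
- v2_seat (a joint): further clockwise turn of the same cap past finger-tight (once cap is at 3.6), rad: 0 finger-tight, 0.6 hard against its stop, sealed: the red stripe on the cap then meets the red mark on the flange. Takes about 1 N m, or 13 N at the spanner's balance point
- v3: steel digestion vessel (None if absent), 2.6 kg, its 62 mm square foot in one of four 64 mm wide, 45 mm deep wells, 105 mm apart, of a rack. Flange 76 mm across, top 82 mm above the bench, red mark at +x. Captive screw cap 66 mm across, shoulder at 110 mm; on it a hexagon 40 mm across flats, top at 132 mm. Origin: centre of underside, 8 mm up; y along the row, x away from robot, z up
- v3_hex (a point): top centre of the hexagon of this vessel's cap, on the turning axis; it turns with the cap. Its x axis is square to one pair of flats (the others face x +- 60 degrees), z up
- v3_cap (a joint): turn of this cap on its thread, rad, growing clockwise seen from above: at 3.6 it is finger-tight (firm stop of the easy part), below that it is loose. Moves with about 0.25 N m
- v3_seat (a joint): further clockwise turn of the same cap past finger-tight (once cap is at 3.6), rad: 0 finger-tight, 0.6 hard against its stop, sealed: the red stripe on the cap then meets the red mark on the flange. Takes about 1 N m, or 13 N at the spanner's balance point
- v4: steel digestion vessel (None if absent), 2.6 kg, its 62 mm square foot in one of four 64 mm wide, 45 mm deep wells, 105 mm apart, of a rack. Flange 76 mm across, top 82 mm above the bench, red mark at +x. Captive screw cap 66 mm across, shoulder at 110 mm; on it a hexagon 40 mm across flats, top at 132 mm. Origin: centre of underside, 8 mm up; y along the row, x away from robot, z up
- v4_hex (a point): top centre of the hexagon of this vessel's cap, on the turning axis; it turns with the cap. Its x axis is square to one pair of flats (the others face x +- 60 degrees), z up
- v4_cap (a joint): turn of this cap on its thread, rad, growing clockwise seen from above: at 3.6 it is finger-tight (firm stop of the easy part), below that it is loose. Moves with about 0.25 N m
- v4_seat (a joint): further clockwise turn of the same cap past finger-tight (once cap is at 3.6), rad: 0 finger-tight, 0.6 hard against its stop, sealed: the red stripe on the cap then meets the red mark on the flange. Takes about 1 N m, or 13 N at the spanner's balance point
- reagent: amber reagent jar with a blue cap, 66 mm across, 85 mm tall, standing loose on the bench, not part of the job; origin at the centre of its underside, z up
There are look-alikes about, which are no part of the job. Of the things that look like the spanner, take the one that is farthest to the robot's left at the start.

How it is judged:
On the way, in this order (a step that is already met when the one before it is completed fails the run):
1. every loose cap has been run down finger-tight (value of joint each of v1_cap, v2_cap, v3_cap above 3.4 rad), for 0.2 s.
2. every cap has been pulled up hard against its stop (all of step 1 and value of joint each of v1_seat, v2_seat, v3_seat above 0.5 rad), for 0.2 s.
3. the spanner is fully home in the empty pocket (x of tail in the frame of slot above 0.082 m and y of tail in the frame of slot between -0.01 and 0.01 m and z of tail in the frame of slot between -0.01 and 0.01 m and angle between the x axis of spanner and the x axis of slot, either way round below 0.15 rad), for 0.2 s.
At the end, for the whole second after the job is handed in: Every vessel stands within 20 mm of its start with cap above 3.4 rad and seat above 0.5 rad; the spanner is released and at rest in the empty pocket, tail over 82 mm inside the mouth, within 10 mm of the pocket's axis and 0.15 rad of its direction (all of step 2 and all of step 3 and value of joint v4_cap above 3.4 rad and value of joint v4_seat above 0.5 rad and distance of each of v1, v2, v3, v4 from where it was at the start of the episode below 0.02 m and linear speed of spanner below 0.03 m/s); the robot touches nothing.
It fails at once if a cap turned past finger-tight with the fingers ((contact force between the fingers and v1 above 3 N and value of joint v1_seat between 0.25 and 0.42 rad) or (contact force between the fingers and v2 above 3 N and value of joint v2_seat between 0.25 and 0.42 rad) or (contact force between the fingers and v3 above 3 N and value of joint v3_seat between 0.25 and 0.42 rad)).
It fails at once if a loose cap turned with the spanner ((contact force between spanner and v1 above 2 N and value of joint v1_cap below 3 rad and velocity of joint v1_cap above 0.3 rad/s) or (contact force between spanner and v2 above 2 N and value of joint v2_cap below 3 rad and velocity of joint v2_cap above 0.3 rad/s) or (contact force between spanner and v3 above 2 N and value of joint v3_cap below 3 rad and velocity of joint v3_cap above 0.3 rad/s)).
It fails at once if a sealed vessel opened (value of joint v4_cap below 3.2 rad or value of joint v4_seat below 0.4 rad).
It fails at once if the reagent jar tipped over (angle between reagent's own z axis and vertical above 0.6 rad).
Of v1, v2, v3 only 2 to 3 are there at a start; the rules pass over those that are not, and their reading is None.
At some moment in a run one of spanner may be knocked a few centimetres aside while the robot is not near it.
Once in a run the grip may slacken for a moment while it holds something.
It also fails if it takes over 210 s, if anything falls off the work surface, if the arm or the gripper's body presses on something with over 40 N, if the wrist force passes 120 N, or if a joint passes its speed limit or range.

## Working session

There is one attempt and no reset: what is moved stays moved. The work goes in short steps, Python scripts to look and compute and a shell command to move; the robot and the scene stay as the last step left them, time stands still between calls to the robot, and variables do not carry over. Pictures are saved under pics/ and viewed, at most 14 in all, crops included, and the job is handed in when it is done.

```bash
ls; mkdir -p pics; python3 - <<'E'
from station import status, viewer, ctrl
import cv2,numpy as np
o=status.get_obs();print({k:np.round(v,3) for k,v in o.items()}, ctrl.hold_point_z)
for n in ("scene","side","wrist"):
    d=viewer.get_image(n);cv2.imwrite(f"pics/{n}0.png",cv2.cvtColor(d["img"],cv2.COLOR_RGB2BGR))
    print(n,d["fovy"],d["cx"],d["cy"],d["rvec"],d["tvec"])
E
```

```text
pics
{'t': np.float64(0.0), 'q': array([-0.119,  0.053,  1.614, -0.   ,  1.476, -0.119]), 'dq': array([ 0.   , -0.001, -0.003, -0.   , -0.   ,  0.   ]), 'effort': array([ 0.0000e+00, -3.9367e+01, -3.7018e+01, -0.0000e+00,  7.0000e-03,
       -0.0000e+00]), 'tool_pos': array([0.624, 0.   , 0.23 ]), 'tool_rot': array([-2.22e+00, -2.22e+00,  2.00e-03]), 'contact_force': array([ 0.07 , -0.106, -0.531]), 'wrist_torque': array([-0.026,  0.009, -0.048]), 'grip_force': np.float64(0.0), 'opening': np.float64(0.086)} 0.0187
scene 56.5604678165203 327.81543783117434 243.51188313909506 [ 2.15350744  1.42200247 -0.43399097] [-0.02057197 -0.32024335  1.67049117]
side 48.13292076740877 330.92492926039506 231.52954342185635 [ 2.3222083  -0.36924752  0.17393397] [-0.45816698  0.03937853  1.32909965]
wrist 65.70646984690485 317.93440475465843 245.31744947633297 [-2.83734906e+00 -7.87357116e-05  2.90144010e-03] [-0.62326915 -0.03878984  0.38070394]
```

View pics/scene0.png

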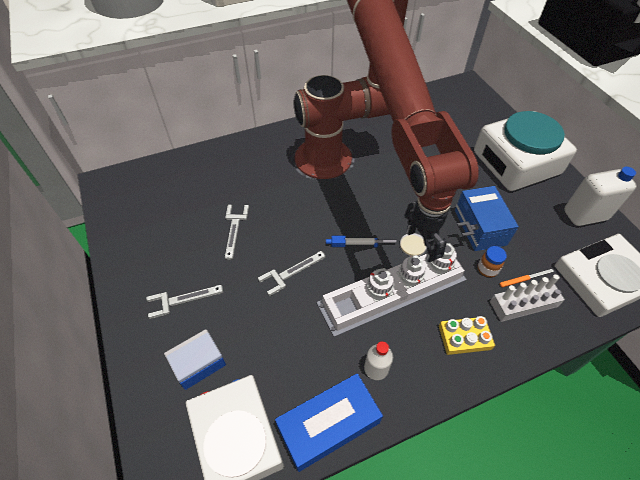

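View pics/side0.png

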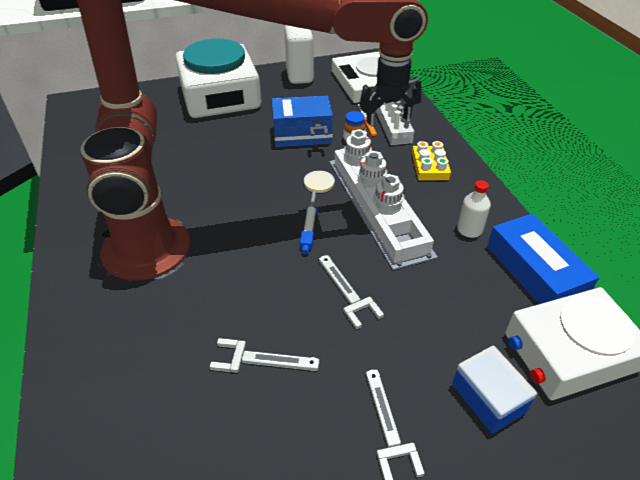

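View pics/wrist0.png

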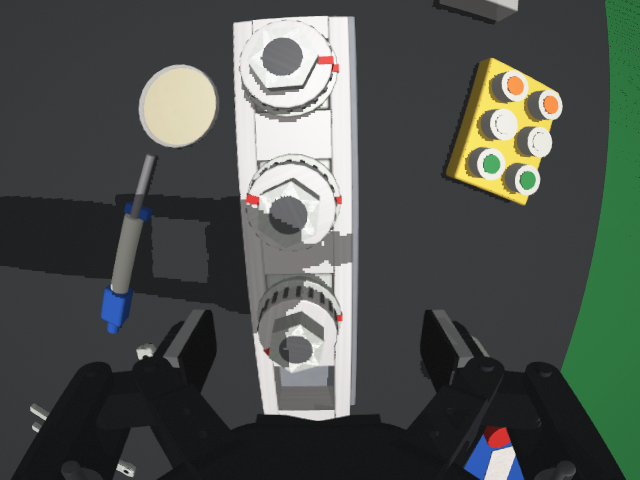

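The scene picture shows three vessels in the rack, with the sealed one's marks together at wrist (328,62). The other two stripes are off their marks. There is an empty well, three spanner look-alikes at scene (185,300), (292,272) and (236,232), and the holder at (488,215). I'll compute positions next.

```bash
cat > h.py <<'E'
from station import status, viewer, ctrl
import cv2,numpy as np
from scipy.spatial.transform import Rotation as R
from scipy.optimize import least_squares
def cam(n,save=None):
    d=viewer.get_image(n)
    if save: cv2.imwrite(f"pics/{save}.png",cv2.cvtColor(d["img"],cv2.COLOR_RGB2BGR))
    d["Rm"]=R.from_rotvec(d["rvec"]).as_matrix(); d["f"]=240/np.tan(np.radians(d["fovy"]/2)); d["fish"]=n=="wrist"
    d["c"]=-d["Rm"].T@np.array(d["tvec"]); return d
def ray(d,u,v):
    a=np.array([u-d["cx"],v-d["cy"]])/d["f"]
    if d["fish"]:
        t=np.linalg.norm(a); r=np.r_[a*(np.sin(t)/max(t,1e-9)),np.cos(t)]
    else: r=np.r_[a,1]
    r=d["Rm"].T@r; return r/np.linalg.norm(r)
def onz(d,u,v,z):
    r=ray(d,u,v); return d["c"]+r*(z-d["c"][2])/r[2]
def tri(*obs):
    A=np.zeros((3,3));b=np.zeros(3);Ps=[]
    for d,u,v in obs:
        r=ray(d,u,v);P=np.eye(3)-np.outer(r,r);A+=P;b+=P@d["c"];Ps.append((P,d["c"]))
    x=np.linalg.solve(A,b); return x,[round(1e3*float(np.linalg.norm(P@(x-c))),1) for P,c in Ps]
def proj(d,p):
    q=d["Rm"]@np.array(p)+np.array(d["tvec"])
    if d["fish"]:
        t=np.arctan2(np.hypot(q[0],q[1]),q[2]);k=d["f"]*t/np.hypot(q[0],q[1]);return d["cx"]+k*q[0],d["cy"]+k*q[1]
    return d["cx"]+d["f"]*q[0]/q[2],d["cy"]+d["f"]*q[1]/q[2]
def rel(p,Rw=None):
    "shift from the current tcp to world p in tool axes, rows of 30mm"
    o=status.get_obs();M=R.from_rotvec(o["tool_rot"]);return M.inv().apply(np.array(p)-o["tool_pos"])/.03
np.set_printoptions(precision=4,suppress=True)
E
python3 - <<'E'
from h import *
s=cam("scene");d=cam("side");w=cam("wrist")
for n,a,b in [("A head-tip1",(148,297),(419,471)),("A tail",(221,288),(373,372)),("B tail",(324,255),(323,258)),("C tail",(228,255),(317,364)),("B headL",(270,290),(354,325)),("C jaw",(237,208),(213,356)),("reag",(497,253),(355,117))]:
    print(n,tri((s,*a),(d,*b)),onz(s,*a,.014),onz(d,*b,.014))
for u,v in [(282,57),(288,215),(295,350)]: print(onz(w,u,v,.132))
for p in [(242,48),(334,45)]: print('cap',onz(w,*p,.1))
o=status.get_obs();print(R.from_rotvec(o["tool_rot"]).as_matrix(),w["c"])
for n,z in (("scene",0),("side",0)):
    c=s if n=="scene" else d
    im=cv2.cvtColor(c["img"],cv2.COLOR_RGB2BGR)
    if n=="scene": crop=im[170:350,300:530]
    else: crop=im[80:260,260:440]
    cv2.imwrite(f"pics/{n}crop.png",cv2.resize(crop,None,fx=3.3,fy=3.3,interpolation=cv2.INTER_CUBIC))
E
```

```text
A head-tip1 (array([ 0.3886, -0.7089,  0.0564]), [16.7, 16.7]) [ 0.3509 -0.7025  0.014 ] [ 0.4079 -0.7106  0.014 ]
A tail (array([ 0.4034, -0.5007,  0.0105]), [2.3, 2.3]) [ 0.4041 -0.4988  0.014 ] [ 0.4033 -0.5048  0.014 ]
B tail (array([ 0.4064, -0.1674,  0.0012]), [0.6, 0.6]) [ 0.4138 -0.1704  0.014 ] [ 0.403  -0.1793  0.014 ]
C tail (array([ 0.3008, -0.4497,  0.0145]), [3.6, 3.6]) [ 0.2978 -0.4468  0.014 ] [ 0.3024 -0.453   0.014 ]
B headL (array([ 0.427 , -0.3545, -0.0459]), [8.0, 8.0]) [ 0.4669 -0.3673  0.014 ] [ 0.4065 -0.3861  0.014 ]
C jaw (array([ 0.1075, -0.3617, -0.0027]), [2.8, 2.8]) [ 0.1246 -0.3657  0.014 ] [ 0.1065 -0.3701  0.014 ]
reag (array([0.6514, 0.287 , 0.0815]), [3.5, 3.5]) [0.6192 0.3389 0.014 ] [0.6915 0.3809 0.014 ]
[0.601  0.1269 0.132 ]
[0.6039 0.0221 0.132 ]
[ 0.6061 -0.084   0.132 ]
cap [0.5683 0.1421 0.1   ]
cap [0.6355 0.1425 0.1   ]
[[ 0.      1.     -0.0006]
 [ 1.     -0.      0.0001]
 [ 0.0001 -0.0006 -1.    ]] [0.6242 0.0769 0.3741]
```

```bash
python3 - <<'E'
import cv2
w=cv2.imread("pics/wrist0.png")
c=[cv2.resize(w[a:b,225:365],None,fx=2.8,fy=2.8,interpolation=cv2.INTER_CUBIC) for a,b in((145,255),(265,375))]
cv2.imwrite("pics/wc.png",cv2.hconcat(c))
E
```

```text
(no output)
```

View pics/wc.png

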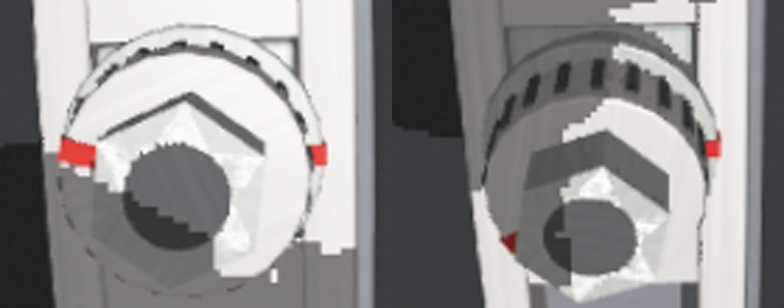

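View pics/sidecrop.png

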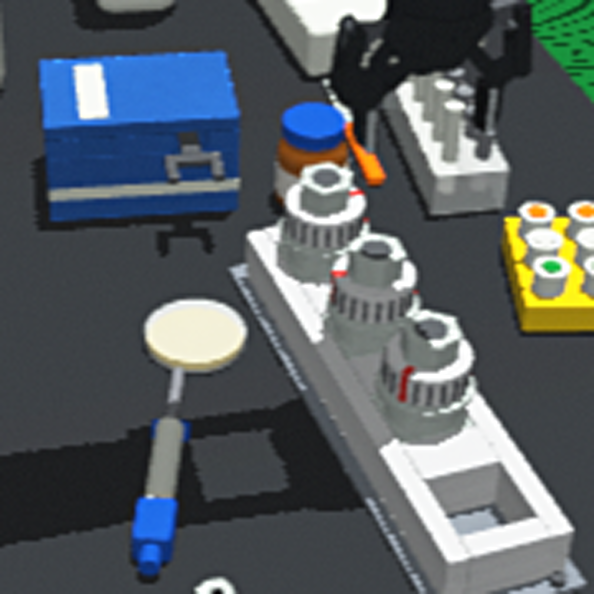

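The crops show the middle cap's stripe at wrist (251,199) and its flange mark at (339,200). The near cap's stripe is at (267,352), its mark at (339,318). Holder pockets face -y, and the white stripe is on its -x side.

```bash
python3 - <<'E'
from h import *
w=cam("wrist")
def P(x,y,k): return (225+(x-392*k)/2.8,(145 if k==0 else 265)+y/2.8)
for k,vs,hole,st,mk in [(0,[(188,103),(264,153),(95,148),(168,290)],(178,195),(90,155),(319,153)),(1,[(600,165),(668,207),(527,185),(580,303)],(590,236),(515,241),(712,148))]:
    c=onz(w,*P(*hole,k),.132);print('hole',c)
    V=[onz(w,*P(*v,k),.132)[:2] for v in vs]
    def f(p): return np.concatenate([np.array([p[0],p[1]])+.04/np.sqrt(3)*np.array([np.cos(p[2]+o),np.sin(p[2]+o)])-v for v,o in zip(V,np.radians([90,30,150,-90]))])
    s=least_squares(f,[c[0],c[1],0]);print('hex c',s.x[:2],'vertex phase deg off 90:',np.degrees(s.x[2]),'rms',np.sqrt(2*s.cost/4))
    for z in(.110,):
        S=onz(w,*P(*st,k),z)[:2]-s.x[:2];print('stripe',np.linalg.norm(S),np.degrees(np.arctan2(S[1],S[0]))%360)
    M=onz(w,*P(*mk,k),.082)[:2]-s.x[:2];print('mark',np.linalg.norm(M),np.degrees(np.arctan2(M[1],M[0])))
# holder: side crop x3.3 off(260,80)
sd=cam("side");sc=cam("scene")
# holder corners side crop: front-bottom-left(50,217) front-bottom-right(238,210) front-top-left(47,128) front-top-right(240,120)
for x,y,z in [(50,217,0),(238,210,0),(47,128,.102),(240,120,.102),(40,60,.102),(222,53,.102)]: print(onz(sd,260+x/3.3,80+y/3.3,z))
E
```

```text
hole [0.6044 0.0223 0.132 ]
hex c [0.604  0.0215] vertex phase deg off 90: -4.811162710034738 rms 0.0009684477920007659
stripe 0.025183955842635386 164.75934385290736
mark 0.036726389986655714 2.7214901705026517
hole [ 0.6068 -0.0834  0.132 ]
hex c [ 0.607  -0.0828] vertex phase deg off 90: -9.172868074732104 rms 0.0011954986759723956
stripe 0.030273455662906956 215.30772088032802
mark 0.03593131565217433 0.15707950820042674
[0.4104 0.3225 0.    ]
[ 0.5803  0.2813 -0.    ]
[0.4112 0.3119 0.102 ]
[0.5781 0.2739 0.102 ]
[0.433  0.4256 0.102 ]
[0.5985 0.3879 0.102 ]
```

View pics/scenecrop.png

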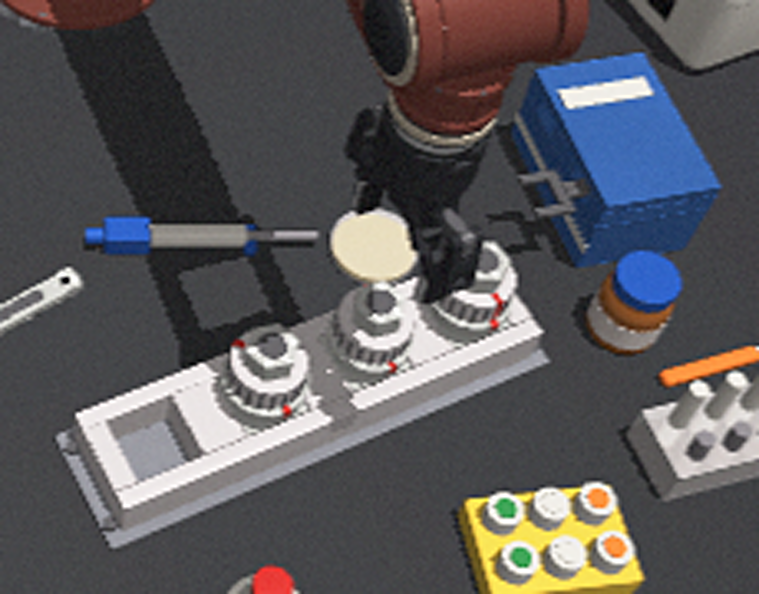

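```bash
python3 -m jog '[[0,0,-1,0.73,-0.67,0.5,1],[0,0,-1,0,0,0.5,1],[0,0,-1,0,0,0,1],[0,0,-1,0,0,0,1],[0,0,-1,0,0,0,1]]' 40; python3 -m jog '[[0,0,-1,0,0,0.5,1],[0,0,-1,0,0,0.5,1],[0,0,-1,0,0,0,1],[0,0,-1,0,0,0,1],[0,0,-1,0,0,0,1]]'; python3 -m jog '[[0,0,-1,0,0,0,1],[0,0,0,0,0,0.5,1],[0,0,0,0,0,0.5,1],[0,0,0,0,0,0,1],[0,0,0,0,0,0,1]]'
python3 - <<'E'
from h import *
o=status.get_obs();print(o["q"]);print(R.from_rotvec(o["tool_rot"]).as_matrix())
w=cam("wrist","w1");print(proj(w,(.604,.0218,.132)),rel((.604,.0218,.112)))
E
```

```text
t: 1.08
tool_pos: [0.6049, 0.0219, 0.2013]
tool_rot: [1.684, 2.652, 0.0]
contact_force: [-0.5, 0.4, 0.1]
opening: 0.0855
grip_force: 0.0
t: 1.7
tool_pos: [0.6049, 0.0219, 0.1713]
tool_rot: [-1.07, -2.954, -0.0]
contact_force: [0.2, -0.5, -0.1]
opening: 0.0853
grip_force: 0.0
t: 2.33
tool_pos: [0.6048, 0.0219, 0.141]
tool_rot: [-0.945, -2.996, 0.0]
contact_force: [-0.7, -1.0, 0.0]
opening: 0.0852
grip_force: 0.0
[-0.0867  0.0776  1.7414 -0.      1.3231 -1.0463]
[[-0.819   0.5739 -0.0006]
 [ 0.5739  0.819   0.    ]
 [ 0.0005 -0.0003 -1.    ]]
(np.float64(317.3432155491598), np.float64(305.6150475987338)) [ 0.0293 -0.0238  0.985 ]
```

View pics/w1.png

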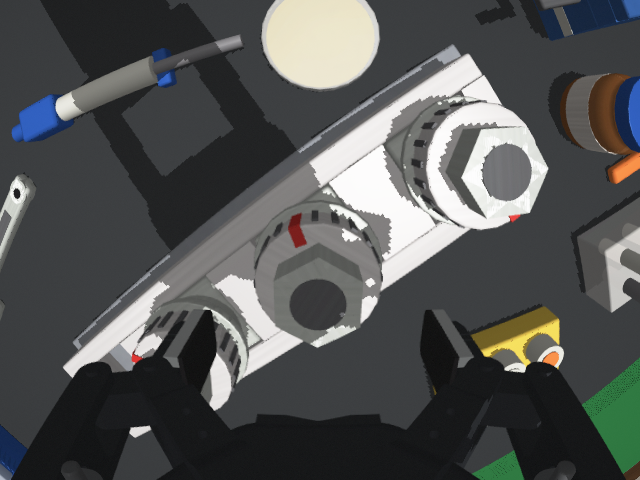

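The hexagon hole at (318,303) is where it was predicted, and its flats are parallel to the pads. I'll descend and grip.

```bash
python3 - <<'E'
from h import *
w=cam("wrist")
for p in [(302,245),(293,215)]:
    S=onz(w,*p,.110)[:2]-np.array([.604,.0218]);print(np.linalg.norm(S),np.degrees(np.arctan2(S[1],S[0])))
E
python3 -m jog '[[0,0,0,0,0,0.5,1],[0,0,0,0,0,0.45,1],[0,0,0,0,0,0,1],[0,0,0,0,0,0,-1],[0,0,0,0,0,0,-1]]' 50; python3 -m jog '[[0,0,0,0,0,0,-1],[0,0,0,0,0,0,-1],[0,0,0,0,0,0,-1],[0,0,0,0,0,0,-1]]'
```

```text
0.02289643455446635 163.86805823820586
0.038620126227395406 162.43193657936865
t: 3.05
tool_pos: [0.6053, 0.0219, 0.1134]
tool_rot: [0.944, 2.995, 0.0]
contact_force: [0.1, -0.4, 0.5]
opening: 0.0515
grip_force: 0.0
t: 3.55
tool_pos: [0.6053, 0.0217, 0.1137]
tool_rot: [0.945, 2.995, -0.0]
contact_force: [-2.6, -1.1, 5.6]
opening: 0.039
grip_force: 52.4
```

```bash
cat > st.py <<'E'
from h import *
o=status.get_obs();M=R.from_rotvec(o["tool_rot"]).as_matrix();print('t',o["t"],'toolyaw(y)',np.degrees(np.arctan2(M[1,1],M[0,1])),'pos',o["tool_pos"],'tq',o["wrist_torque"],'F',o["contact_force"],'open',o["opening"],'q6',o["q"][5])
E
python3 -m jog '[[0,0,1,0,0,0,-1],[0,0,1,0,0,0,-1],[0,0,1,0,0,0,-1],[0,0,1,0,0,0,-1],[0,0,1,0,0,0,-1]]' >/dev/null; python3 st.py; python3 -m jog '[[0,0,1,0,0,0,-1],[0,0,1,0,0,0,-1],[0,0,1,0,0,0,-1],[0,0,1,0,0,0,-1],[0,0,1,0,0,0,-1]]'>/dev/null; python3 st.py;  python3 -m jog '[[0,0,1,0,0,0,-1],[0,0,1,0,0,0,-1],[0,0,1,0,0,0,-1],[0,0,1,0,0,0,-1],[0,0,1,0,0,0,-1]]'>/dev/null; python3 st.py; python3 -m jog '[[0,0,1,0,0,0,-1],[0,0,1,0,0,0,-1],[0,0,1,0,0,0,-1],[0,0,1,0,0,0,-1],[0,0,1,0,0,0,-1]]'; python3 st.py
python3 -m jog '[[0,0,1,0,0,0,-1],[0,0,1,0,0,0,-1],[0,0,1,0,0,0,-1],[0,0,0,0,0,0,-1]]' >/dev/null; python3 st.py
```

```text
t 4.175 toolyaw(y) 29.91305051723162 pos [0.605  0.0214 0.1137] tq [-0.3584  0.5903  0.2358] F [-2.7611 -1.9636  6.6136] open 0.038847867348370556 q6 -0.6084772972786615
t 4.8 toolyaw(y) 4.914674127365701 pos [0.6047 0.0213 0.1137] tq [-0.4423  0.826   0.2755] F [-4.2368 -2.5399  6.215 ] open 0.0390711337828783 q6 -0.17217369402418467
t 5.425 toolyaw(y) -20.085755614472504 pos [0.6043 0.0213 0.1137] tq [-0.4435  1.0641  0.3352] F [-6.0581 -1.7257  8.5767] open 0.039028908683893915 q6 0.26418593557550596
t: 6.05
tool_pos: [0.604, 0.0215, 0.1137]
tool_rot: [2.903, 1.2, -0.005]
contact_force: [-6.8, -1.5, 8.8]
opening: 0.0389
grip_force: 52.6
t 6.05 toolyaw(y) -45.083927111592736 pos [0.604  0.0215 0.1137] tq [-0.3503  1.2019  0.2663] F [-6.8492 -1.4595  8.8398] open 0.038903770023743865 q6 0.7005441924259007
t 6.55 toolyaw(y) -60.02892566252993 pos [0.6039 0.0216 0.1137] tq [-0.329   1.3365 -0.2781] F [-7.527  -0.547   9.3394] open 0.03909634077382538 q6 0.9612045390552704
```

```bash
python3 -m jog '[[0,0,1,0,0,0,-1]]' >/dev/null; python3 st.py|cut -c1-180; python3 -m jog '[[0,0,0.6,0,0,0,-1]]'>/dev/null; python3 st.py;  python3 -m jog '[[0,0,0.6,0,0,0,-1]]'>/dev/null; python3 st.py
```

```text
t 6.675 toolyaw(y) -65.06324966124214 pos [0.6039 0.0217 0.1136] tq [-0.2969  1.3199  0.2445] F [-5.737  -1.794   8.5531] open 0.038795167159730096 q6 1.049207068875198
t 6.8 toolyaw(y) -68.0264098212309 pos [0.6039 0.0217 0.1137] tq [-0.2475  1.3461  0.2675] F [-6.5464 -1.0288  9.1336] open 0.03888202592170706 q6 1.1009935455048963
t 6.925 toolyaw(y) -71.01607703027125 pos [0.6039 0.0218 0.1137] tq [-0.2408  1.3456  0.2399] F [-6.9415 -0.8558  9.3839] open 0.03890855993187209 q6 1.153222504299183
```

```bash
python3 -m jog '[[0,0,0.6,0,0,0,-1]]' >/dev/null; python3 st.py|cut -c1-180; python3 -m jog '[[0,0,0.6,0,0,0,-1]]'>/dev/null; python3 st.py|cut -c1-180
```

```text
t 7.05 toolyaw(y) -74.01601010763696 pos [0.6038 0.0218 0.1137] tq [-0.2011  1.399   0.2626] F [-7.6245 -1.842   9.8389] open 0.0388019821870009 q6 1.2055344898299578
t 7.175 toolyaw(y) -76.99583676197918 pos [0.604  0.022  0.1137] tq [-0.0701  1.1982  0.7559] F [-6.694  -0.12    8.6198] open 0.03863686898231722 q6 1.2575962428736052
```

```bash
python3 -m jog '[[0,0,0,0,0,0,1],[0,0,0,0,0,0,1],[0,0,0,0,0,0,1],[0,0,0,0,0,-0.5,1],[0,0,-1,0,0,-0.5,1]]' ; python3 -m jog '[[0,0,-1,0,0,-0.5,1],[0,0,-1,0,0,0,1],[0,0,-1,0,0,0,1],[0,0,-1,0,0,0,1],[0,0,-1,0,0,0,1]]' >/dev/null; python3 -m jog '[[0,0,-1,0,0,0,1],[0,0,-1,0,0,0,1],[0,0,-1,0,0,0,1],[0,0,-1,0,0,0,1],[0,0,-1,0,0,0,1]]' >/dev/null; python3 -m jog '[[0,0,-1,0,0,0,1],[0,0,-1,0,0,0,1],[0,0,-1,0,0,0,1],[0,0,-1,0,0,0,1],[0,0,-1,0,0,0,1]]' >/dev/null; python3 -m jog '[[0,0,-1,0,0,0,1],[0,0,-1,0,0,0,1],[0,0,-1,0,0,0,1],[0,0,-1,0,0,0,1],[0,0,-1,0,0,0,1]]' >/dev/null; python3 -m jog '[[0,0,-1,0,0,0,1],[0,0,-1,0,0,0,1],[0,0,-1,0,0,0,1],[0,0,-1,0,0,0,1],[0,0,-0.6,0,0,0,1]]' >/dev/null; python3 st.py; python3 -c "
from h import *
print(rel((.607,-.083,.112)))"
```

```text
t: 7.8
tool_pos: [0.6051, 0.0219, 0.1439]
tool_rot: [-3.102, -0.495, -0.001]
contact_force: [0.5, -0.1, -1.0]
opening: 0.0856
grip_force: 0.0
t 10.925 toolyaw(y) 51.1147767582135 pos [0.6054 0.0219 0.1591] tq [ 0.0151  0.0085 -0.0724] F [-0.1883 -0.1288 -0.0992] open 0.08558098636550875 q6 -0.9788457539467663
[-2.2341 -2.6883  1.5719]
```

```bash
python3 -m jog '[[0,0,0,-0.75,-0.9,0,1],[0,0,0,-0.75,-0.9,0,1],[0,0,0,-0.73,-0.89,0,1],[0,0,0,0,0,0.5,1],[0,0,0,0,0,0,1]]'
python3 - <<'E'
from h import *
w=cam("wrist","w2");print(proj(w,(.607,-.083,.132)),rel((.607,-.083,.112)))
E
```

```text
t: 11.55
tool_pos: [0.6051, -0.0822, 0.1413]
tool_rot: [-1.048, -2.958, -0.0]
contact_force: [-0.4, 0.1, -0.6]
opening: 0.0853
grip_force: 0.0
(np.float64(319.988192985749), np.float64(310.21963007822603)) [-0.0635  0.0063  0.998 ]
```

View pics/w2.png

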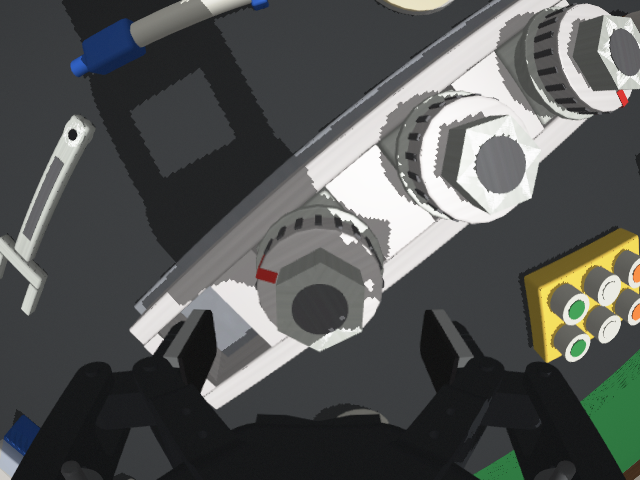

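Hole at (320,308) is as predicted, and the stripe is at (267,276).

```bash
python3 - <<'E'
from h import *
w=cam("wrist")
for p in [(276,280),(259,273)]:
    S=onz(w,*p,.110)[:2]-np.array([.606,-.0828]);print(np.linalg.norm(S),np.degrees(np.arctan2(S[1],S[0]))%360)
E
python3 -m jog '[[0,0,0,-0.03,0,0.5,1],[0,0,0,0,0,0.45,1],[0,0,0,0,0,0,1],[0,0,0,0,0,0,-1],[0,0,0,0,0,0,-1]]' 50 >/dev/null; python3 -m jog '[[0,0,0,0,0,0,-1],[0,0,0,0,0,0,-1],[0,0,0,0,0,0,-1],[0,0,0,0,0,0,-1]]'
python3 -m jog '[[0,0,1,0,0,0,-1],[0,0,1,0,0,0,-1],[0,0,1,0,0,0,-1],[0,0,1,0,0,0,-1],[0,0,1,0,0,0,-1]]' >/dev/null; python3 st.py; python3 -m jog '[[0,0,1,0,0,0,-1],[0,0,1,0,0,0,-1],[0,0,1,0,0,0,-1],[0,0,1,0,0,0,-1],[0,0,1,0,0,0,-1]]'>/dev/null; python3 st.py;  python3 -m jog '[[0,0,1,0,0,0,-1],[0,0,1,0,0,0,-1],[0,0,1,0,0,0,-1],[0,0,1,0,0,0,-1],[0,0,1,0,0,0,-1]]'>/dev/null; python3 st.py
```

```text
0.022017048156737048 219.07977115305337
0.03131675620485971 215.53703404134745
t: 12.78
tool_pos: [0.6074, -0.0835, 0.1153]
tool_rot: [1.048, 2.96, 0.001]
contact_force: [-0.0, 0.8, 5.9]
opening: 0.039
grip_force: 52.6
t 13.4 toolyaw(y) 25.91825422620259 pos [ 0.6071 -0.0836  0.1153] tq [0.0979 0.2948 0.2418] F [-0.6915  0.6057  6.0928] open 0.038810644364649524 q6 -0.7102130845875743
t 14.025 toolyaw(y) 0.9149489430532127 pos [ 0.6068 -0.0836  0.1152] tq [0.1566 0.487  0.3077] F [-1.6535  0.8255  6.5409] open 0.03909641184200564 q6 -0.2738859016896563
t 14.65 toolyaw(y) -24.086323854096456 pos [ 0.6066 -0.0835  0.1152] tq [0.2634 0.6937 0.2473] F [-2.5096  0.9483  8.2788] open 0.038774906444963696 q6 0.16248120710815847
```

```bash

python3 -m jog '[[0,0,1,0,0,0,-1],[0,0,1,0,0,0,-1],[0,0,1,0,0,0,-1],[0,0,1,0,0,0,-1],[0,0,1,0,0,0,-1]]' >/dev/null; python3 st.py; python3 -m jog '[[0,0,1,0,0,0,-1],[0,0,1,0,0,0,-1],[0,0,1,0,0,0,-1],[0,0,1,0,0,0,-1],[0,0,1,0,0,0,-1]]'>/dev/null; python3 st.py;  python3 -m jog '[[0,0,1,0,0,0,-1],[0,0,1,0,0,0,-1],[0,0,1,0,0,0,-1],[0,0,1,0,0,0,-1],[0,0,1,0,0,0,-1]]'>/dev/null; python3 st.py; python3 -m jog '[[0,0,1,0,0,0,-1],[0,0,1,0,0,0,-1]]'>/dev/null; python3 st.py
```

```text
t 15.275 toolyaw(y) -49.084523792384935 pos [ 0.6065 -0.0832  0.1153] tq [0.4637 0.7278 0.2551] F [-2.9814  2.0336  7.6287] open 0.038498334545003565 q6 0.5987705355485061
t 15.9 toolyaw(y) -74.08578262238068 pos [ 0.6064 -0.083   0.1152] tq [0.5755 0.7021 0.2127] F [-2.708   2.1981  8.1575] open 0.03850434244516628 q6 1.0351290112413503
t 16.525 toolyaw(y) -99.08582966759603 pos [ 0.6065 -0.0828  0.1152] tq [0.6598 0.6146 0.2448] F [-3.4211  2.4958  7.9515] open 0.038805959991157636 q6 1.4714357820982102
t 16.775 toolyaw(y) -109.08517743703518 pos [ 0.6066 -0.0827  0.1152] tq [0.6899 0.5792 0.2207] F [-3.1988  4.0616  8.3773] open 0.03874326126304329 q6 1.6460119235618833
```

```bash

python3 -m jog '[[0,0,1,0,0,0,-1],[0,0,1,0,0,0,-1]]'>/dev/null; python3 st.py|cut -c1-180;python3 -m jog '[[0,0,0.6,0,0,0,-1]]'>/dev/null; python3 st.py|cut -c1-150;python3 -m jog '[[0,0,0.6,0,0,0,-1]]'>/dev/null; python3 st.py|cut -c1-150; python3 -m jog '[[0,0,0.6,0,0,0,-1]]'>/dev/null; python3 st.py|cut -c1-150
```

```text
t 17.025 toolyaw(y) -119.08181495080015 pos [ 0.6066 -0.0826  0.1152] tq [0.7919 0.5412 0.2575] F [-2.9153  3.7222  8.0141] open 0.03901007959159902 q6 1.8205005763257625
t 17.15 toolyaw(y) -122.03182195549942 pos [ 0.6067 -0.0826  0.1152] tq [0.7494 0.4987 0.268 ] F [-3.6823  3.4083  7.7419] open 0.03902047776861131 q6
t 17.275 toolyaw(y) -125.01549683025938 pos [ 0.6067 -0.0826  0.1152] tq [0.7617 0.533  0.277 ] F [-3.0948  3.3595  7.0876] open 0.03889924246540934 q
t 17.4 toolyaw(y) -128.01196686030315 pos [ 0.6067 -0.0826  0.1152] tq [0.805  0.4605 0.5457] F [-2.8259  4.1768  7.3813] open 0.038937763588366134 q6
```

```bash
python3 -m jog '[[0,0,0,0,0,0,1],[0,0,0,0,0,0,1],[0,0,0,0,0,0,1],[0,0,0,0,0,-1,1],[0,0,-1,0,0,-1,1]]' ; python3 -m jog '[[0,0,-1,0,0,-1,1],[0,0,-1,0,0,0,1],[0,0,-1,0,0,0,1],[0,0,-1,0,0,0,1],[0,0,-1,0,0,0,1]]' >/dev/null; python3 -m jog '[[0,0,-1,0,0,0,1],[0,0,-1,0,0,0,1],[0,0,-1,0,0,0,1],[0,0,-1,0,0,0,1],[0,0,-1,0,0,0,1]]' >/dev/null; python3 -m jog '[[0,0,-1,0,0,0,1],[0,0,-1,0,0,0,1],[0,0,-1,0,0,0,1],[0,0,-1,0,0,0,1],[0,0,-1,0,0,0,1]]' >/dev/null; python3 -m jog '[[0,0,-1,0,0,0,1],[0,0,-1,0,0,0,1],[0,0,-1,0,0,0,1],[0,0,-1,0,0,0,1],[0,0,-1,0,0,0,1]]' >/dev/null; python3 -m jog '[[0,0,-1,0,0,0,1],[0,0,-1,0,0,0,1],[0,0,-1,0,0,0,1],[0,0,-1,0,0,0,1],[0,0,-1,0,0,0,1]]' >/dev/null; python3 st.py
python3 -m jog '[[0,0,-1,-0.84,-1,0,1],[0,0,0,-0.84,-1,0,1],[0,0,0,-0.84,-1,0,1],[0,0,0,-0.84,-1,0,1],[0,0,0,-0.84,-1,0,1]]' >/dev/null;python3 -m jog '[[0,0,0,-0.84,-1,0,1],[0,0,0,-0.84,-1,0,1],[0,0,0,0,0,0,1]]' >/dev/null
python3 - <<'E'
from h import *
w=cam("wrist","w3");s=cam("scene","s3");exec(open("st.py").read())
E
```

```text
t: 18.02
tool_pos: [0.6063, -0.0835, 0.1741]
tool_rot: [3.013, -0.888, -0.003]
contact_force: [0.3, -1.1, 1.1]
opening: 0.0853
grip_force: 0.0
t 21.15 toolyaw(y) 2.171578542005248 pos [ 0.6067 -0.0837  0.2039] tq [ 0.0159 -0.0134  0.049 ] F [0.428  0.3793 0.3342] open 0.08556559360058776 q6 -0.2962729449004809
t 22.25 toolyaw(y) 6.954704310189297 pos [ 0.4174 -0.2818  0.2042] tq [ 0.0622 -0.0375 -0.0398] F [-0.5733  0.7308  0.7871] open 0.08550865085342513 q6 -0.8633197323262289
```

View pics/w3.png

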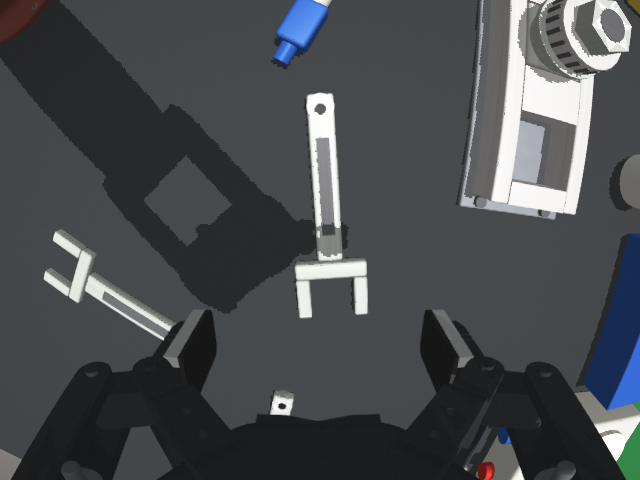

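Spanner B: tail end at (320,94), head back edge at (331,262), fork tips at (305,317) and (361,313).

```bash
python3 - <<'E'
from h import *
w=cam("wrist");s=cam("scene")
T=onz(w,320,94,.014);N=onz(w,331,262,.014);A=onz(w,305,317,.014);B=onz(w,361,313,.014);H=onz(w,320,108,.014)
print(T,N,A,B);M=(A+B)/2;d=(M-T)[:2];print('len',np.linalg.norm(d),'ang',np.degrees(np.arctan2(d[1],d[0])),'width',np.linalg.norm(A-B),'T-N',np.linalg.norm(T-N))
u=d/np.linalg.norm(d);print('bal',T[:2]+.12*u,'rel',rel([*(T[:2]+.12*u),.03]), 'hole scene pred',proj(s,H))
L,res=tri((w,320,108),(s,320,256.5));print('tri',L,res)
exec(open("st.py").read())
E
python3 - <<'E'
import cv2
s=cv2.imread("pics/s3.png");cv2.imwrite("pics/s3c.png",cv2.resize(s[230:310,240:340],None,fx=5,fy=5,interpolation=cv2.INTER_CUBIC))
E
```

```text
[ 0.4051 -0.1711  0.014 ] [ 0.4345 -0.3245  0.014 ] [ 0.4163 -0.3868  0.014 ] [ 0.4722 -0.3756  0.014 ]
len 0.21375666281500377 ang -79.44725745984213 width 0.056991584043109285 T-N 0.15627077231583406
bal [ 0.4271 -0.289 ] rel [-0.299   0.2707  5.8071] hole scene pred (np.float64(319.21646585940937), np.float64(254.61000946055916))
tri [ 0.4069 -0.182   0.0026] [0.9, 0.9]
t 22.35 toolyaw(y) 7.051466449029738 pos [ 0.4179 -0.2812  0.2042] tq [-0.0476  0.0004 -0.0384] F [ 0.0593 -0.3287 -0.3848] open 0.08513637694384057 q6 -0.8634031734804679
```

View pics/s3c.png

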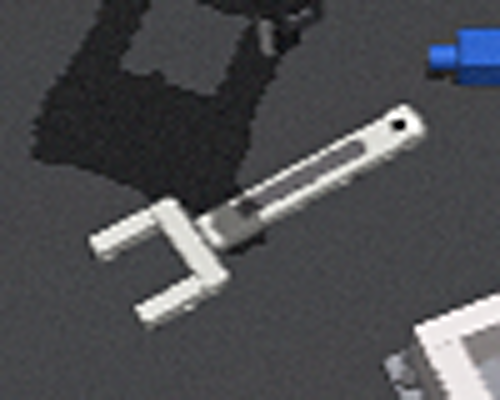

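```bash
python3 -m jog '[[0,0,-0.7,-0.3,0.27,1,1],[0,0,0,0,0,1,1],[0,0,0,0,0,1,1],[0,0,0,0,0,1,1],[0,0,0,0,0,1,1]]' 100 >/dev/null; python3 -m jog '[[0,0,0,0,0,1,1],[0,0,0,0,0,0.4,1],[0,0,0,0,0,0,1]]'; python3 -c "
from h import *
print(rel((.427,-.2885,.002)));exec(open('st.py').read())"
```

```text
t: 23.35
tool_pos: [0.4266, -0.2889, 0.0117]
tool_rot: [-2.007, -2.415, -0.0]
contact_force: [0.3, -0.5, 0.3]
opening: 0.0855
grip_force: 0.0
[0.0091 0.016  0.3234]
t 23.35 toolyaw(y) 10.559319517704584 pos [ 0.4266 -0.2889  0.0117] tq [-0.0008  0.0332 -0.0456] F [ 0.2572 -0.5001  0.3208] open 0.08548506628869103 q6 -0.924072067357794
```

```bash
python3 -m jog '[[0,0,0,0,0,0.28,1],[0,0,0,0,0,0,-1],[0,0,0,0,0,0,-1],[0,0,0,0,0,0,-1],[0,0,0,0,0,0,-1]]'; python3 -m jog '[[0,0,0,0,0,0,-1],[0,0,0,0,0,0,-1],[0,0,0,0,0,0,-1]]';  python3 -m jog '[[0,0,0,0,0,-1,-1],[0,0,0,0,0,-1,-1],[0,0,0,0,0,-1,-1],[0,0,0,0,0,-1,-1],[0,0,0,0,0,-1,-1]]'
python3 - <<'E'
from h import *
w=cam("wrist","w4");exec(open("st.py").read())
E
```

```text
t: 23.98
tool_pos: [0.4267, -0.29, 0.0048]
tool_rot: [2.009, 2.416, -0.001]
contact_force: [-2.1, 1.3, 5.7]
opening: 0.0209
grip_force: 98.6
t: 24.35
tool_pos: [0.4266, -0.29, 0.0048]
tool_rot: [2.009, 2.416, -0.001]
contact_force: [-3.1, 1.4, 4.5]
opening: 0.0206
grip_force: 98.6
t: 24.98
tool_pos: [0.4256, -0.2887, 0.153]
tool_rot: [-2.007, -2.413, -0.0]
contact_force: [0.6, 1.4, -5.4]
opening: 0.021
grip_force: 99.9
t 25.025 toolyaw(y) 10.498748384655821 pos [ 0.4277 -0.2906  0.1581] tq [-0.1736 -0.2545  0.0003] F [ 1.9912 -0.9381 -0.75  ] open 0.020702602447389067 q6 -0.9241193739284084
```

View pics/w4.png

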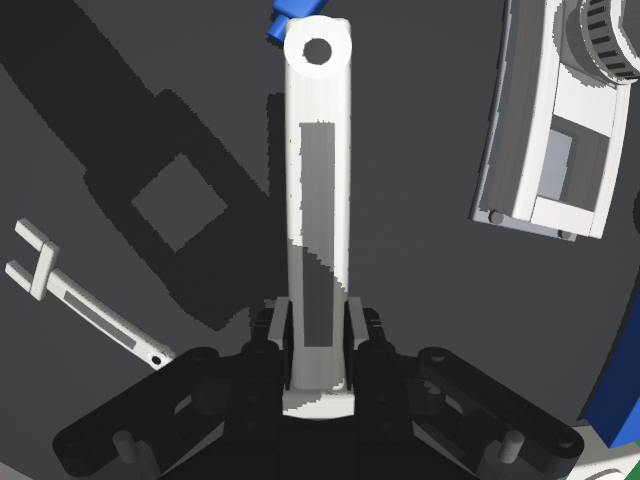

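```bash
python3 - <<'E'
from h import *
w=cam("wrist");o=status.get_obs();M=R.from_rotvec(o["tool_rot"]);z=o["tool_pos"][2]+.0092
for p in [(318,16),(318,50),(290,200),(347,200),(288,120),(350,120),(283,412),(354,412)]: print(p,M.inv().apply(onz(w,*p,z)-o["tool_pos"]))
E
```

```text
(318, 16) [ 0.1209 -0.0008 -0.0098]
(318, 50) [ 0.1076 -0.0008 -0.0097]
(290, 200) [ 0.0523 -0.0111 -0.0095]
(347, 200) [ 0.0523  0.01   -0.0094]
(288, 120) [ 0.0818 -0.0115 -0.0096]
(350, 120) [ 0.0818  0.0107 -0.0095]
(283, 412) [-0.0503 -0.0178 -0.009 ]
(354, 412) [-0.0504  0.0167 -0.0089]
```

```bash
python3 -m jog '[[0,0,0,0.96,0.52,0,-1],[0,0,0,0.96,0.52,0,-1],[0,0,0,0.96,0.52,0,-1],[0,0,0,0.96,0.52,0,-1],[0,0,0,0.96,0.52,0,-1]]' >/dev/null; python3 -m jog '[[0,0,-1,0,0,0,-1],[0,0,-1,0,0,0,-1],[0,0,-1,0,0,0,-1],[0,0,-1,0,0,0,-1],[0,0,-1,0,0,0,-1]]' >/dev/null;python3 -m jog '[[0,0,-1,0,0,0,-1],[0,0,-1,0,0,0,-1],[0,0,-1,0,0,0,-1],[0,0,-1,0,0,0,-1],[0,0,-1,0,0,0,-1]]' >/dev/null;python3 -m jog '[[0,0,-1,0,0,0,-1],[0,0,-1,0,0,0,-1],[0,0,-1,0,0,0,-1],[0,0,-1,0,0,0,-1],[0,0,-1,0,0,0,-1]]' >/dev/null;python3 -m jog '[[0,0,-1,0,0,0,-1],[0,0,-1,0,0,0,-1],[0,0,-1,0,0,0,-1],[0,0,-1,0,0,0,-1],[0,0,-1,0,0,0,-1]]' >/dev/null;python3 -m jog '[[0,0,-0.3,0,0,0,-1],[0,0,0,0,0,0,-1]]' >/dev/null
python3 - <<'E'
from h import *
w=cam("wrist","w5");exec(open("st.py").read())
s=cam("scene","s5");z=o["tool_pos"][2]+.0092;M=R.from_rotvec(o["tool_rot"])
print(rel((.4778,-.1351,.119)))
cv2.imwrite("pics/s5c.png",cv2.hconcat([cv2.resize(cv2.cvtColor(s["img"],cv2.COLOR_RGB2BGR)[230:350,300:480],(600,400),interpolation=cv2.INTER_CUBIC)]))
E
```

```text
t 28.5 toolyaw(y) 111.94523446371988 pos [ 0.4765 -0.1336  0.1528] tq [-0.0599 -0.0289  0.002 ] F [-0.1412 -0.4326 -4.9965] open 0.020898214855394216 q6 -2.3777273404593546
[-0.0174 -0.0576  1.1384]
```

View pics/s5c.png

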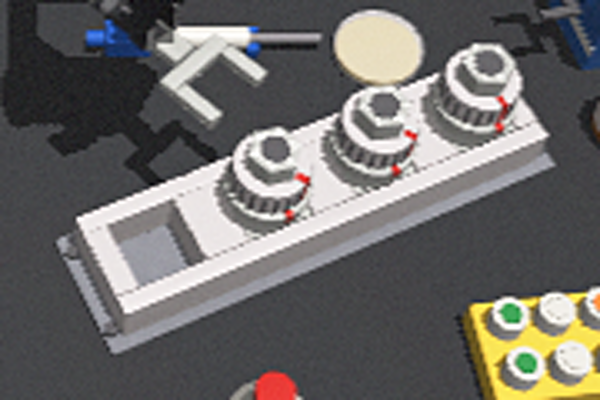

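Both turned caps show their stripe about 34° short of the mark, so they are finger-tight. The fork points at the near vessel.

```bash
python3 - <<'E'
from h import *
s=cam("scene");o=status.get_obs();M=R.from_rotvec(o["tool_rot"])
for p in [(378.6,252.8),(364.5,265.4)]: print(M.inv().apply(onz(s,*p,o["tool_pos"][2]+.0092)-o["tool_pos"]))
E
python3 -m jog '[[0,0,0,0,-0.06,0.57,-1],[0,0,0,0,0,0.57,-1],[0,0,0,0,0,0,-1]]' >/dev/null; python3 -c "
from h import *
print(rel((.6067-.079*.927,-.0829-.079*.375+.0005,.119)));exec(open('st.py').read())"
```

```text
[-0.0981  0.0294 -0.0092]
[-0.0982 -0.0289 -0.0093]
[-2.0689 -0.0227 -0.0953]
t 28.975 toolyaw(y) 111.98868994568652 pos [ 0.4756 -0.1346  0.1164] tq [-0.0087 -0.0534 -0.0116] F [ 0.1901  1.1997 -5.1299] open 0.020850834652869837 q6 -2.381118769464716
```

```bash
python3 -m jog '[[0,0,0,0,0,-0.1,-1],[0,0,0,-0.5,-0.02,0,-1],[0,0,0,-0.5,0,0,-1],[0,0,0,0,0,0,-1]]' >/dev/null; python3 st.py; python3 -m jog '[[0,0,0,-0.5,0,0,-1],[0,0,0,-0.55,0,0,-1],[0,0,0,0,0,0,-1]]' >/dev/null; python3 -c "
from h import *
print(rel((.6067-.079*.927,-.0829-.079*.375+.0005,.119)));exec(open('st.py').read())"
```

```text
t 29.475 toolyaw(y) 112.08267621541145 pos [ 0.5073 -0.1244  0.1233] tq [-0.0135 -0.0192 -0.0394] F [ 0.0554  0.3471 -5.7408] open 0.020611233166828995 q6 -2.339382513965725
[0.057  0.0475 0.1184]
t 29.85 toolyaw(y) 112.06881877089458 pos [ 0.5356 -0.1127  0.1226] tq [-0.0002  0.0048 -0.0131] F [-0.6026  0.4843 -4.8018] open 0.02052212978419233 q6 -2.29889990357395
```

```bash
python3 -m jog '[[0,0,0,0.05,0.04,0.1,-1],[0,0,1,-0.01,0.23,0,-1]]' >/dev/null; python3 st.py; python3 -m jog '[[0,0,1,-0.01,0.23,0,-1]]' >/dev/null; python3 st.py;  python3 -m jog '[[0,0,1,-0.01,0.23,0,-1]]' >/dev/null; python3 st.py
```

```text
t 30.1 toolyaw(y) 106.82146972194342 pos [ 0.5303 -0.106   0.1191] tq [-0.0008  0.0016 -0.0644] F [ 0.2878  0.707  -5.4861] open 0.020815227666137102 q6 -2.1994820355545093
t 30.225 toolyaw(y) 101.80239601130381 pos [ 0.5286 -0.0992  0.1193] tq [-0.0231 -0.0371  0.0218] F [ 0.2758 -0.391  -5.3936] open 0.020590925085478586 q6 -2.100891359373963
t 30.35 toolyaw(y) 96.83797222864395 pos [ 0.5277 -0.0926  0.1195] tq [-0.1626 -0.1318  0.233 ] F [ 0.3927 -1.2288 -5.3181] open 0.02084505806269863 q6 -2.002546521643219
```

```bash
python3 -m jog '[[0,0,1,-0.01,0.23,0,-1],[0,0,1,-0.01,0.23,0,-1]]' >/dev/null; python3 st.py; python3 -m jog '[[0,0,1,-0.01,0.23,0,-1],[0,0,1,-0.01,0.23,0,-1]]' >/dev/null; python3 st.py;  python3 -m jog '[[0,0,1,-0.01,0.23,0,-1]]' >/dev/null; python3 st.py;  python3 -m jog '[[0,0,1,-0.01,0.23,0,-1]]' >/dev/null; python3 st.py
```

```text
t 30.6 toolyaw(y) 86.95933266252533 pos [ 0.5279 -0.0796  0.1199] tq [-0.6052 -0.405   0.8632] F [ 3.4789 -3.4214 -7.6242] open 0.020341565622617734 q6 -1.8051281784179973
t 30.85 toolyaw(y) 76.9654505032298 pos [ 0.5296 -0.066   0.1198] tq [-0.667  -0.3622  0.8904] F [ 2.4341 -4.2883 -6.4596] open 0.02071122890816249 q6 -1.6047424996837159
t 30.975 toolyaw(y) 71.96367244686677 pos [ 0.5314 -0.0594  0.1197] tq [-0.6277 -0.2325  0.9041] F [ 1.0949 -3.9136 -5.9306] open 0.0207151194060663 q6 -1.5044081955408355
t 31.1 toolyaw(y) 66.96517366519916 pos [ 0.5337 -0.0529  0.1197] tq [-0.6005 -0.1854  0.8875] F [ 0.5687 -4.2742 -6.6176] open 0.020584148351412684 q6 -1.4042177239300104
```

```bash
python3 -m jog '[[0,0,0.6,-0.005,0.14,0,-1]]' >/dev/null; python3 st.py; python3 -m jog '[[0,0,0.6,-0.005,0.14,0,-1]]' >/dev/null; python3 st.py;  python3 -m jog '[[0,0,0.6,-0.005,0.14,0,-1]]' >/dev/null; python3 st.py;
```

```text
t 31.225 toolyaw(y) 64.02345125889174 pos [ 0.5354 -0.0491  0.1196] tq [-0.62   -0.1389  0.8225] F [ 0.814  -4.061  -7.0702] open 0.02060415260664021 q6 -1.3450232587054116
t 31.35 toolyaw(y) 61.028333915758324 pos [ 0.5373 -0.0455  0.1196] tq [-0.6325 -0.0382  0.8343] F [ 1.3686 -3.0011 -6.1619] open 0.020585193383530903 q6 -1.2853479997614419
t 31.475 toolyaw(y) 58.02565658149966 pos [ 0.5393 -0.0419  0.1195] tq [-0.6274 -0.0314  0.8136] F [ 0.7795 -4.1337 -6.2864] open 0.020681610686030888 q6 -1.2255364422428663
```

```bash
python3 -m jog '[[0,0,0.6,-0.005,0.14,0,-1]]' >/dev/null; python3 st.py; python3 -m jog '[[0,0,0.6,-0.005,0.14,0,-1]]' >/dev/null; python3 st.py;  python3 -c "
from h import *
s=cam('scene','s6');cv2.imwrite('pics/s6c.png',cv2.resize(cv2.cvtColor(s['img'],cv2.COLOR_RGB2BGR)[230:320,330:480],(750,450),interpolation=cv2.INTER_CUBIC))"
```

```text
t 31.6 toolyaw(y) 55.0669099349725 pos [ 0.5416 -0.0387  0.1195] tq [-0.9815  0.0414  1.165 ] F [-0.1269 -5.305  -6.6322] open 0.020539416449216467 q6 -1.1664922840106104
t 31.725 toolyaw(y) 52.12764664201699 pos [ 0.5441 -0.0359  0.1195] tq [-1.296   0.055   1.4008] F [-0.3551 -7.8785 -6.4453] open 0.021119062952404836 q6 -1.107933067963496
```

View pics/s6c.png

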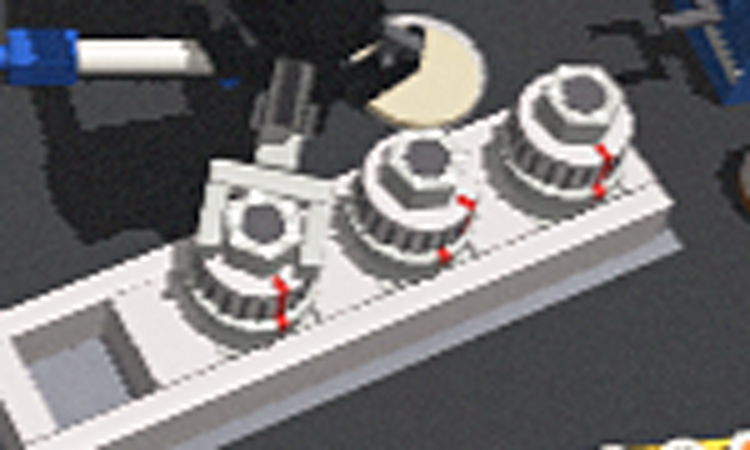

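The near cap's stripe meets its mark at (283,295–320). I'll slacken back, withdraw and go to the middle vessel.

```bash
python3 -m jog '[[0,0,-0.9,-0.01,-0.21,0,-1],[0,0,-0.9,-0.01,-0.21,0,-1],[0,0,0,0,0,0,-1]]' >/dev/null; python3 st.py; python3 -m jog '[[0,0,0,0.5,0,0,-1],[0,0,0,0.5,0,0,-1],[0,0,0,0.5,0,0,-1],[0,0,0,0.5,0,0,-1],[0,0,0,0,0,-1,-1]]' >/dev/null; python3 st.py; python3 -m jog '[[0,0,-1,0,0,0,-1],[0,0,-1,0,0,0,-1],[0,0,-1,0,0,0,-1],[0,0,-1,0,0,0,-1],[0,0,-1,0,0,0,-1]]'>/dev/null; python3 -m jog '[[0,0,-1,0,0,0,-1],[0,0,-1,0,0,0,-1],[0,0,-1,0,0,0,-1],[0,0,-0.4,0,0,0,-1],[0,0,0,0,0,0,-1]]'>/dev/null; python3 -c "
from h import *
print(rel((.604-.139*.97,.022-.139*.242,.119)));exec(open('st.py').read())
w=cam('wrist');M=R.from_rotvec(o['tool_rot']);z=o['tool_pos'][2]+.0092
im=cv2.cvtColor(w['img'],cv2.COLOR_RGB2BGR);cv2.imwrite('pics/w6.png',im)"
```

```text
t 32.15 toolyaw(y) 60.92161249835606 pos [ 0.5382 -0.0449  0.1199] tq [ 0.0539 -0.7715  0.2631] F [ 4.0168 -1.0938 -7.4195] open 0.020770580349606493 q6 -1.2847782200196722
t 32.775 toolyaw(y) 61.006636257673925 pos [ 0.4805 -0.014   0.1457] tq [-0.0562 -0.0484  0.0338] F [ 0.3595 -1.4215 -4.7066] open 0.02077467177060507 q6 -1.2488771717565674
[0.4708 0.2272 1.0105]
t 34.025 toolyaw(y) 102.9579626890889 pos [ 0.4845 -0.0151  0.1493] tq [-0.003   0.0306 -0.0168] F [ 0.0988 -0.4324 -5.581 ] open 0.020692432814625166 q6 -1.9818435785820872
```

View pics/w6.png

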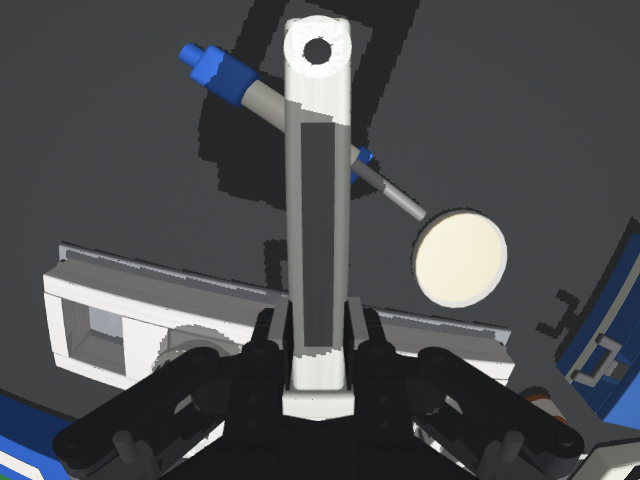

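The grip is unchanged: the tail is still at (318,17).

```bash
python3 -m jog '[[0,0,0,0.47,0.2,0,-1],[0,0,0,0,0,0.5,-1],[0,0,0,0,0,0.47,-1],[0,0,0,0,0,0,-1]]' >/dev/null; python3 -c "
from h import *
print(rel((.604-.079*.974,.022-.079*.225,.119)));exec(open('st.py').read())"
```

```text
[-2.0254  0.1064 -0.0409]
t 34.575 toolyaw(y) 102.98083011132519 pos [ 0.4686 -0.0125  0.118 ] tq [ 0.0449 -0.0342 -0.0095] F [-0.0889 -0.0636 -5.109 ] open 0.020909444668279792 q6 -1.983049259047056
```

```bash
python3 -m jog '[[0,0,0,0,0.11,-0.04,-1],[0,0,0,-0.5,0,0,-1],[0,0,0,-0.5,0,0,-1],[0,0,0,0,0,0,-1]]' >/dev/null; python3 -c "
from h import *
print(rel((.604-.079*.974,.022-.079*.225,.119)));exec(open('st.py').read())"; python3 -m jog '[[0,0,0,-0.5,0,0,-1],[0,0,0,-0.5,0,0,-1],[0,0,0,0,0,0,-1]]' >/dev/null; python3 -c "
from h import *
print(rel((.604-.079*.974,.022-.079*.225,.119)));exec(open('st.py').read())"
```

```text
[-0.9392  0.0182  0.1267]
t 35.075 toolyaw(y) 103.02880164778 pos [ 0.4997 -0.0027  0.1228] tq [-0.0169 -0.0213 -0.0318] F [-0.4973 -0.1607 -5.1102] open 0.020951155459270177 q6 -1.9525854397785831
[0.0477 0.0144 0.095 ]
t 35.45 toolyaw(y) 103.02511788251445 pos [0.5285 0.0041 0.1218] tq [ 0.0371 -0.0347 -0.0419] F [-0.9382 -0.0067 -5.3291] open 0.020759614011378408 q6 -1.9311195716603935
```

```bash
python3 -m jog '[[0,0,0,0.04,0.01,0.09,-1],[0,0,1,-0.01,0.23,0,-1],[0,0,1,-0.01,0.23,0,-1],[0,0,1,-0.01,0.23,0,-1]]' >/dev/null; python3 st.py; python3 -m jog '[[0,0,1,-0.01,0.23,0,-1],[0,0,1,-0.01,0.23,0,-1]]' >/dev/null; python3 st.py;  python3 -m jog '[[0,0,1,-0.01,0.23,0,-1],[0,0,1,-0.01,0.23,0,-1]]' >/dev/null; python3 st.py; python3 -m jog '[[0,0,0.6,-0.005,0.14,0,-1]]' >/dev/null; python3 st.py;python3 -m jog '[[0,0,0.6,-0.005,0.14,0,-1]]' >/dev/null; python3 st.py
```

```text
t 35.95 toolyaw(y) 87.88733372517746 pos [0.5239 0.0246 0.1187] tq [-0.2622 -0.1214  0.5721] F [ 0.8669 -1.8421 -5.0361] open 0.02078762611546153 q6 -1.6285759745064585
t 36.2 toolyaw(y) 77.99058267028717 pos [0.5259 0.0376 0.1188] tq [-0.5027 -0.1596  0.9008] F [ 0.039  -3.2247 -6.1613] open 0.0207506125083984 q6 -1.429007610929974
t 36.45 toolyaw(y) 67.9977543802547 pos [0.5297 0.0508 0.1187] tq [-0.4159 -0.0647  0.9194] F [-0.8725 -3.1136 -5.5417] open 0.02063992632841119 q6 -1.229071473397164
t 36.575 toolyaw(y) 65.05305025954569 pos [0.5314 0.0547 0.1187] tq [-0.4149  0.0087  0.8637] F [-0.2869 -2.0802 -5.6453] open 0.02064674997017229 q6 -1.1702399998302653
t 36.7 toolyaw(y) 62.058886696455964 pos [0.5332 0.0584 0.1186] tq [-0.4063  0.0974  0.8873] F [ 0.0205 -1.6766 -5.573 ] open 0.02077808731316966 q6 -1.1109982329890333
```

```bash
python3 -m jog '[[0,0,1,-0.01,0.23,0,-1]]' >/dev/null; python3 st.py; python3 -m jog '[[0,0,0.6,-0.005,0.14,0,-1]]' >/dev/null; python3 st.py;python3 -m jog '[[0,0,0.6,-0.005,0.14,0,-1]]' >/dev/null; python3 st.py
```

```text
t 36.825 toolyaw(y) 57.00090541008807 pos [0.5366 0.0644 0.1186] tq [-0.3771  0.0371  0.9036] F [-0.6707 -0.8782 -4.7329] open 0.02082081679980824 q6 -1.0115256143006919
t 36.95 toolyaw(y) 54.05202306178742 pos [0.5389 0.0679 0.1186] tq [-0.355   0.1435  0.8701] F [-0.8423 -2.2252 -5.0654] open 0.02088019311161738 q6 -0.9533549071523332
t 37.075 toolyaw(y) 51.05955287618707 pos [0.5414 0.0712 0.1186] tq [-0.3336  0.204   0.914 ] F [-1.0874 -1.7392 -5.7196] open 0.020654430110161878 q6 -0.8951229162519372
```

```bash
python3 -m jog '[[0,0,0.6,-0.005,0.14,0,-1]]' >/dev/null; python3 st.py; python3 -m jog '[[0,0,0.6,-0.005,0.14,0,-1]]' >/dev/null; python3 st.py;  python3 -c "
from h import *
s=cam('scene','s7');cv2.imwrite('pics/s7c.png',cv2.resize(cv2.cvtColor(s['img'],cv2.COLOR_RGB2BGR)[180:320,330:530],(800,560),interpolation=cv2.INTER_CUBIC))"
```

```text
t 37.2 toolyaw(y) 48.08629804359653 pos [0.5441 0.0742 0.1185] tq [-0.636   0.3075  1.0913] F [-1.8058 -2.4215 -5.7851] open 0.020567170052470968 q6 -0.8372944378449666
t 37.325 toolyaw(y) 45.149098278807166 pos [0.5469 0.0766 0.1184] tq [-0.9182  0.2807  1.439 ] F [-2.1129 -6.3137 -4.5048] open 0.02091200218956273 q6 -0.780248409188956
```

View pics/s7c.png

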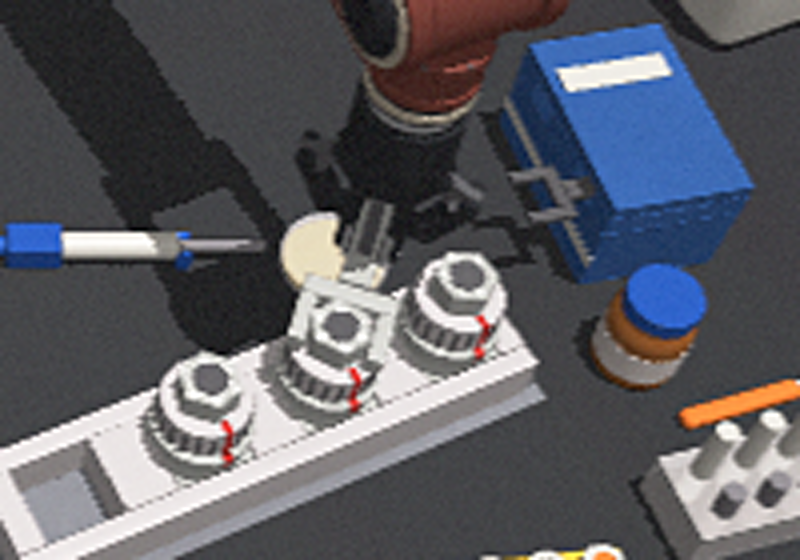

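All caps are sealed: each stripe meets its mark, with the middle one at (355,375–405). My picture viewing is used up (15 views, one over the 14 allowed), so I'll do the rest numerically from here. Next I'll withdraw and turn the tail toward the holder.

```bash
python3 -m jog '[[0,0,-0.9,-0.01,-0.21,0,-1],[0,0,-0.9,-0.01,-0.21,0,-1],[0,0,0,0,0,0,-1]]' >/dev/null; python3 st.py; python3 -m jog '[[0,0,0,0.5,0,0,-1],[0,0,0,0.5,0,0,-1],[0,0,0,0.5,0,0,-1],[0,0,0,0.5,0,0,-1],[0,0,0,0,0,-1,-1]]' >/dev/null; python3 st.py; python3 -m jog '[[0,0,1,0,0,0,-1],[0,0,1,0,0,0,-1],[0,0,1,0,0,0,-1],[0,0,1,0,0,0,-1],[0,0,1,0,0,0,-1]]'>/dev/null; python3 -m jog '[[0,0,1,0,0,0,-1],[0,0,1,0,0,0,-1],[0,0,1,0,0,0,-1],[0,0,1,0,0,0,-1],[0,0,1,0,0,0,-1]]'>/dev/null;python3 -m jog '[[0,0,1,0,0,0,-1],[0,0,1,0,0,0,-1],[0,0,1,0,0,0,-1],[0,0,0,0,0,0,-1]]'>/dev/null; python3 -c "
from h import *
print(rel((.4176,.1453,.149)));exec(open('st.py').read())"
```

```text
t 37.75 toolyaw(y) 53.93348082349444 pos [0.5402 0.068  0.1191] tq [-0.0343 -0.5086  0.1594] F [ 2.4528 -1.0594 -7.6127] open 0.02062131932791728 q6 -0.9530501214641951
t 38.375 toolyaw(y) 54.0527785338167 pos [0.4871 0.1045 0.1455] tq [-0.0634 -0.0939 -0.0106] F [ 0.1868 -0.7324 -4.8631] open 0.020447410367739956 q6 -0.8819675737695306
[ 0.8876 -2.6453 -0.0082]
t 40.125 toolyaw(y) -10.91999019364345 pos [0.4905 0.1041 0.1487] tq [-0.0095 -0.0342 -0.0509] F [ 0.1559 -0.5164 -5.2841] open 0.020677427336739933 q6 0.25102709126971645
```

```bash
python3 -m jog '[[0,0,0.4,0.3,-0.88,0,-1],[0,0,0,0.3,-0.88,0,-1],[0,0,0,0.3,-0.88,0,-1],[0,0,0,0,0,0,-1],[0,0,0,0,0,0,-1]]'>/dev/null; python3 - <<'E'
from h import *
exec(open('st.py').read())
S=cam("scene","s8");D=cam("side","d8");W=cam("wrist","w8")
S["img0"]=cv2.imread("pics/scene0.png")[:,:,::-1];D["img0"]=cv2.imread("pics/side0.png")[:,:,::-1]
def mask(im,seed):
    h=cv2.cvtColor(np.ascontiguousarray(im),cv2.COLOR_RGB2HSV);m=cv2.inRange(h,(100,120,40),(125,255,255))
    n,l,st,c=cv2.connectedComponentsWithStats(cv2.morphologyEx(m,cv2.MORPH_CLOSE,np.ones((9,9))));k=l[int(seed[1]),int(seed[0])]
    pts=cv2.findNonZero((l==k).astype(np.uint8)&(m>0));return cv2.convexHull(pts),st[k]
def box(p):
    c,s=np.cos(p[2]),np.sin(p[2]);return np.array([[p[0]+c*a-s*b,p[1]+s*a+c*b,z] for a in(0,.115) for b in(-.087,.087) for z in(0,.102)])
obs=[(S,*mask(S["img0"],(497,200))),(D,*mask(D["img0"],(310,107)))]
for o_ in obs: print(o_[2],o_[1].shape)
def hull(d,p): return cv2.convexHull(np.float32([proj(d,q) for q in box(p)]))
def f(p,ob=obs):
    r=[]
    for d,h,_ in ob:
        H=hull(d,p); r+= [cv2.pointPolygonTest(H,(float(q[0][0]),float(q[0][1])),True) for q in h]      # mask hull on model outline
        hh=np.float32(h); r+=[cv2.pointPolygonTest(hh,(float(q[0][0]),float(q[0][1])),True) for q in H]
    return np.array(r)
p0=[.4947,.2929,np.radians(77.2)]
for ob in (obs,obs[:1],obs[1:]):
    s=least_squares(lambda p:f(p,ob),p0,x_scale=[.01,.01,.05],diff_step=1e-3,loss="soft_l1");print(s.x[:2],np.degrees(s.x[2]),np.sqrt(np.mean(s.fun**2)))
# white stripe in scene0/wrist on top
for d,im in ((S,S["img0"]),(D,D["img0"]),(S,S["img"]),(D,D["img"]),(W,W["img"])):
    hm=np.zeros(im.shape[:2],np.uint8);P=s.x
    cv2.fillConvexPoly(hm,cv2.convexHull(np.int32([proj(d,q) for q in box(P) if q[2]>.05])),1)
    m=(np.min(im,axis=2)>130)&(hm>0);c,n,ax=None,m.sum(),None
    if n>20:
        r=cv2.minAreaRect(cv2.findNonZero(m.astype(np.uint8)));q=[onz(d,*x,.102)[:2] for x in cv2.boxPoints(r)];c=onz(d,*r[0],.102)[:2]
        e=max([q[1]-q[0],q[2]-q[1]],key=np.linalg.norm);ax=(np.linalg.norm(q[1]-q[0]),np.linalg.norm(q[2]-q[1]),np.degrees(np.arctan2(e[1],e[0])))
    print('stripe',n,c,ax)
E
```

```text
t 40.75 toolyaw(y) -12.937542510880405 pos [0.4199 0.1469 0.1492] tq [-0.065   0.0425 -0.0019] F [ 0.5595 -0.7982 -6.0861] open 0.020820010959959705 q6 0.394934890875874
[ 455  186   64   79 3149] (18, 1, 2)
[ 271   95   62   52 2774] (15, 1, 2)
[0.4949 0.3015] 77.85360452716964 5.3870231106331286
[0.5103 0.2966] 78.32694368622258 5.570500724083189
[0.4941 0.3001] 78.84823498660701 0.3938591608485459
stripe 170 [0.4616 0.3641] (np.float64(0.09481862606500176), np.float64(0.027282617095747388), np.float64(78.4640740657103))
stripe 153 [0.4632 0.3626] (np.float64(0.027919028682326753), np.float64(0.09443081052640485), np.float64(-102.02151949811417))
stripe 171 [0.4615 0.3642] (np.float64(0.09490221764501446), np.float64(0.027298642429461253), np.float64(78.73497710880415))
stripe 30 [0.4631 0.3171] (np.float64(0.023612264239953513), np.float64(0.021638751144704538), np.float64(-17.149417587107454))
stripe 0 None None
```

```bash
python3 -m jog '[[0,0,-0.27,0,0,0.6,-1],[0,0,0,0,0,0.6,-1],[0,0,0,0,0,0.6,-1],[0,0,0,0,0,0.6,-1],[0,0,0,0,0,0,-1]]'>/dev/null; python3 - <<'E'
from h import *
W=cam("wrist","w9");a=cv2.imread("pics/w6.png")[:,:,::-1];b=W["img"]
for n,im in(("old",a),("new",b)):
    g=im.max(axis=2).astype(int);
    for r in (60,120,180):
        x=np.where(g[r,260:380]>150)[0]+260;print(n,r,x.min() if len(x) else None,x.max() if len(x) else None)
    c=np.where(g[:100,300]>150)[0];print(n,'top',c.min() if len(c) else None)
exec(open('st.py').read());y=np.radians(78.4);u=np.array([np.cos(y),np.sin(y)]);sl=np.array([.4515,.308])
print(rel([*(sl-.161*u),.0758]),rel([*(sl-.026*u),.0758]))
E
```

```text
old 60 286 348
old 120 332 349
old 180 None None
old top 18
new 60 287 349
new 120 286 349
new 180 287 349
new top 18
t 41.575 toolyaw(y) -11.651686341450512 pos [0.4187 0.1466 0.0756] tq [-0.0203 -0.0425 -0.0375] F [ 0.0318 -0.7959 -4.3633] open 0.020741070544694182 q6 0.37210566227585457
[ 0.123  -0.0113 -0.0077] [ 4.623  -0.0153 -0.0128]
```

```bash
python3 -m jog '[[0,0,0,0.4,0.01,0,-1],[0,0,0,0.4,0,0,-1],[0,0,0,0.4,0,0,-1],[0,0,0,0.4,0,0,-1],[0,0,0,0,0,0,-1]]'>/dev/null; python3 st.py; python3 -m jog '[[0,0,0,0.3,0,0,-1],[0,0,0,0.3,0,0,-1],[0,0,0,0,0,0,-1]]'>/dev/null; python3 st.py; python3 -c "
from h import *
print(rel([.4515-.026*.201,.308-.026*.98,.0758]))"
```

```text
t 42.2 toolyaw(y) -11.55934439422901 pos [0.43   0.1947 0.0772] tq [-0.0175  0.0065 -0.0434] F [ 0.1864 -0.9755 -5.4123] open 0.020836981282778104 q6 0.46910898912717963
t 42.575 toolyaw(y) -11.609664985235206 pos [0.4336 0.2119 0.0772] tq [-0.0772  0.0025  0.0215] F [-0.0656 -0.0415 -4.7969] open 0.02113473981352454 q6 0.5028555874451739
[ 2.3907 -0.0594  0.0468]
```

```bash
python3 -m jog '[[0,0,0,0.4,-0.04,0.04,-1],[0,0,0,0.4,0,0,-1],[0,0,0,0.4,0,0,-1],[0,0,0,0,0,0,-1]]'>/dev/null; python3 st.py; python3 -m jog '[[0,0,0,0.4,0,0,-1],[0,0,0,0.4,0,0,-1],[0,0,0,0,0,0,-1]]'>/dev/null; python3 st.py; python3 -c "
from h import *
print(rel([.4515-.026*.201,.308-.026*.98,.0758]))"
```

```text
t 43.075 toolyaw(y) -11.572562769336033 pos [0.4398 0.2478 0.076 ] tq [-0.0186 -0.0234  0.0475] F [ 0.6466  0.4201 -5.5682] open 0.020791440508141336 q6 0.5676746320752812
t 43.45 toolyaw(y) -11.588208725339042 pos [0.4446 0.2713 0.0761] tq [-0.051   0.0041  0.0021] F [ 0.017  -0.5031 -5.497 ] open 0.02075932917269849 q6 0.6070650501573873
[ 0.3783 -0.0223  0.0101]
```

```bash
python3 -m jog '[[0,0,0,0.2,0,0,-1],[0,0,0,0.15,0,0,-1],[0,0,0,0,0,0,-1]]'>/dev/null; python3 st.py; python3 -m jog '[[0,0,0,0.1,0,0,-1],[0,0,0,0.05,0,0,-1]]'>/dev/null; python3 st.py
```

```text
t 43.825 toolyaw(y) -11.635118663305814 pos [0.4466 0.2809 0.076 ] tq [-0.0121  0.016   0.0004] F [ 0.1991 -0.165  -5.2064] open 0.0208130795656578 q6 0.6234468846020582
t 44.075 toolyaw(y) -11.622412599709996 pos [0.4468 0.2826 0.0752] tq [-1.8419  0.1915 -0.0342] F [ -0.6505 -11.6578  -2.2244] open 0.02064476475174712 q6 0.6306972838340443
```

```bash
python3 -m jog '[[0,0,0,-0.03,0,0.06,-1],[0,0,0,0,0,0,-1]]'>/dev/null; python3 st.py; python3 -m jog '[[0,0,0,0,0,0,0],[0,0,0,0,0,0,0.3],[0,0,0,0,0,0,1],[0,0,0,0,0,0,1],[0,0,0,0,0,0,1]]'; python3 -m jog '[[0,0,0,0,0,-0.4,1],[0,0,0,0,0,-0.8,1],[0,0,0,0,0,-1,1],[0,0,0,0,0,-1,1],[0,0,0,0,0,-1,1]]'; python3 - <<'E'
from h import *
W=cam("wrist","w10");S=cam("scene","s10");D=cam("side","d10");exec(open('st.py').read())
# predicted spanner head points vs image
y=np.radians(78.4);u=np.array([np.cos(y),np.sin(y)]);v=np.array([-u[1],u[0]]);sl=np.array([.4515,.308])
b=sl-.025*u
for d,n in((W,'wrist'),(S,'scene'),(D,'side')):
    m=np.zeros(d["img"].shape[:2],np.uint8)
    P=[np.r_[b-u*a+v*c,.083] for a,c in((.038,.034),(.054,.034),(.054,-.034),(.038,-.034))]
    cv2.fillConvexPoly(m,np.int32([proj(d,p) for p in P]),1);g=d["img"].min(axis=2)
    print(n,'head back bar px brightness',g[m>0].mean(),(g[m>0]>110).mean(),np.int32(proj(d,P[0])),np.int32(proj(d,P[2])))
g=W["img"].min(axis=2)
n,l,st,c=cv2.connectedComponentsWithStats((g>110).astype(np.uint8));
for k in np.argsort(-st[1:,4])[:4]+1: print(st[k],c[k],onz(W,*c[k],.083))
E
```

```text
t 44.325 toolyaw(y) -11.650505662039851 pos [0.4468 0.2825 0.0738] tq [-0.8887  0.2357  0.1048] F [-1.5312 -6.6924 -2.4034] open 0.020784991583310947 q6 0.6289929370604468
t: 44.95
tool_pos: [0.4473, 0.2843, 0.0743]
tool_rot: [2.435, 1.985, 0.0]
contact_force: [-0.4, -0.2, 0.5]
opening: 0.0857
grip_force: 0.0
t: 45.58
tool_pos: [0.4473, 0.2843, 0.2021]
tool_rot: [2.435, 1.984, 0.002]
contact_force: [0.3, 2.0, 0.9]
opening: 0.0851
grip_force: 0.0
t 45.725 toolyaw(y) -11.646722733525774 pos [0.4485 0.2848 0.203 ] tq [-0.0272 -0.0117 -0.0064] F [-0.0824 -0.2312 -0.0109] open 0.08547416365647632 q6 0.6289778546328434
wrist head back bar px brightness 157.52631578947367 0.9102870813397129 [274 286] [361 304]
scene head back bar px brightness 125.81904761904762 0.5142857142857142 [442 199] [445 216]
side head back bar px brightness 98.45918367346938 0.5612244897959183 [277 135] [301 137]
[ 426  259  126  113 7706] [492.3571 311.1202] [0.5807 0.1902 0.083 ]
[ 275  281  145  113 6811] [355.2546 338.3505] [0.4594 0.1938 0.083 ]
[ 296   61   40  138 5350] [315.8856 129.106 ] [0.4612 0.362  0.083 ]
[ 600   51   40  181 3863] [623.1248 145.3761] [0.734  0.3156 0.083 ]
```

```bash
python3 - <<'E'
from h import *
W=cam("wrist");y=np.radians(78.4);u=np.array([np.cos(y),np.sin(y)]);v=np.array([-u[1],u[0]]);sl=np.array([.4515,.308])
g=W["img"].min(axis=2)
def bright(a,c,z=.082):
    x,yv=proj(W,np.r_[sl-u*a+v*c,z]);return g[int(round(yv)),int(round(x))]
A=np.arange(.04,.13,.001)
for c in(-.028,-.02,.02,.028): 
    b=np.array([bright(a,c) for a in A])>110;e=np.where(b[1:]&~b[:-1])[0];print('bar from',c,A[e+1]*1e3)
C=np.arange(-.05,.05,.001)
for a in(.01,.02,.07,):
    b=np.array([bright(a,c) for c in C])>110;print('y extent at',a,C[b]*1e3 if b.any() else None)
E
```

```text
bar from -0.028 [62.]
bar from -0.02 [58.]
bar from 0.02 [62.]
bar from 0.028 [62.]
y extent at 0.01 [-11. -10.  -9.  -8.  -7.  -6.  -5.  -4.  -3.  -2.  -1.   0.   1.   2.
   3.   4.   5.   6.   7.   8.   9.  10.  11.  12.]
y extent at 0.02 [-11. -10.  -9.  -8.  -7.  -6.  -5.  -4.  -3.  -2.  -1.   0.   1.   2.
   3.   4.   5.   6.   7.   8.   9.  10.  11.  12.]
y extent at 0.07 [-34. -33. -32. -31. -30. -29. -28. -27. -26. -25. -24. -23. -22. -21.
 -20. -19. -18. -17. -16. -15. -14. -13. -12. -11. -10.  -9.  -8.  -7.
  -6.  -5.  -4.  -3.  -2.  -1.   0.   1.   2.   3.   4.   5.   6.   7.
   8.   9.  10.  11.  12.  13.  14.  15.  16.  17.  18.  19.  20.  21.
  22.  23.  24.  25.  26.  27.  28.  29.  30.  31.  32.  33.]
```

The bar starts 62 mm out, where fully home predicts 63 mm. The handle is centred in the pocket and released, so I'll hand in.

```bash
python3 -c "
from station import finish_job
print(finish_job())"
```

```text
the job is handed in; nothing more can be done
None
```

The job is handed in with no verdict returned: by my checks both loose caps were run down by finger and pulled up with the spanner until the red marks met, the sealed vessel's marks still met, and the spanner is released, measured fully home in the empty pocket. I viewed 15 pictures, one over the limit of 14.

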